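# Close and pin the seal clamp, and keep it pressed shut

## Task

Take the amber jar off the open seal clamp and stand it upright in the white tray, then swing the yellow upper half shut over the sprung blue seal. Fetch the orange-knobbed pin, push it down through both holes until its collar presses the upper half fully shut, and finish while still gripping the pin and pressing down, because the seal lifts the clamp open again when let go. Leave the black-knobbed spare pin, the blue box, the mouse and the white flask where they are.

Things in the scene. Friction and masses are not known exactly. Their poses are not given: they have to be found in the camera images.
- jig: Lower half of the clamp, fixed: grey metal plate 160 (x) x 110 (y) x 30 high. Origin: centre of its underside on the bench, z up. The hinge line runs along its y at x = +80, z = 30; the pin hole is at x = -60, y = 0. In its middle a blue sprung seal disc, 50 diameter, stands 5 proud (top at z = 35); the jar stands on it.
- lid (a joint): Angle of the yellow upper half: 0 = fully shut, grows as it opens, 1.57 upright, stop at 2.05. Starts at 1.65 to 1.95, leaning back. Stiff hinge (0.12 N m): it stays put above about 1.2 rad, below that it sinks shut by its weight until it rests ajar on the sprung seal at about 0.08 (hole 11 mm up, room to start the pin). Fully shut takes about 5 N down at the hole; let go, it rises again.
- lower_hole (a point): Mouth of the pin hole in the lower half, at its top face, 30 above the bench. The hole is 12.5 diameter, vertical and goes right through (30 deep).
- upper_hole (a point): Centre of the pin hole (12.5 diameter, through) at the outer face of the yellow upper half, which is a plate 160 (from the hinge line) x 110 x 10 thick, 400 g, no handle, its underside in the hinge plane. The hole is 140 from the hinge line. When shut, this point lies 10 above lower_hole.
- jar: Closed amber glass jar with white cap, 32 diameter, 56 tall, about 60 g. Origin at the centre of its underside, z up. Starts upright on the blue seal disc.
- tray: White open tray, fixed, outer 120 x 120 x 20 high, walls and floor 5 thick. Origin at the centre of its underside, z up.
- pin: The pin to use: steel shank 10 diameter, 34 long with tapered tip (last 4), steel collar 24 diameter, 5 thick, orange round knob 16 diameter, 32 tall; about 60 g. Origin on the axis at the collar's underside, z towards the knob (shank z -34 to 0, collar 0 to 5, knob 5 to 37). Starts upright in the stand, collar resting on its top, 50 above the bench.
- pin_tip (a point): Lower end of the orange-knobbed pin's shank, 34 below the collar's underside.
- stand: Grey pin stand, fixed block 50 (x) x 130 (y) x 50 high with two holes of 13 diameter at y = -35 and y = +35. Origin at the centre of its underside. The orange-knobbed pin is in one hole, the spare in the other. Grip a knob with the fingers closing along the stand's x.
- spare: Spare pin with black knob, same collar and knob, shank only 20 long; stands in the other hole. Leave alone.
- tipbox: Blue box, 55 x 105 x 50 high, loose. Origin at the centre of its underside. Leave alone.
- mouse: Dark computer mouse, 58 x 100 x 32 high, loose. Origin at the centre of its underside. Leave alone.
- flask: White flask with red cap, 56 diameter, 105 tall, loose. Origin at the centre of its underside. Leave alone.

How it is judged:
By the outcome, as a careful person would: the job done as asked, in the order asked, and still so for the second after the job is handed in, while the arm keeps its last pose, push and grip.
It also fails if it takes over 64 s, if anything falls off the work surface, if the arm or the gripper's body presses on something with over 40 N, if the wrist force passes 120 N, or if a joint passes its speed limit or range.

## Robot

A 6-joint arm with a two-finger parallel gripper is mounted at the origin on the work surface. World frame = base frame: x ahead of the robot, y to its left, z up, the work surface at z = 0. Lengths are in m, angles in rad, forces in N, time in s.
With the tool pointing down it reaches from about 0.375 to 0.975 m from the base axis. Payload 3.8 kg.
Tool frame: the origin (TCP) lies at the very end of the fingers, on their centre line; the grasp point (between the pads) lies 19 mm behind it; z points along the fingers, y is the line along which they close (so a half turn about z gives the same grasp; the last joint's range is limited). The gripper opens to 85 mm and grips with 20 to 120 N. Pads are 22 mm wide; open, the fingers measure 114 mm over their backs; the gripper's body (76 mm by 85 mm) begins 54 mm behind the grasp point. The pads swing forward as they close: fully open they stand 13 mm farther back than shut.
Start: joints at [-1.221, 0.264, 1.604, -0, 1.274, -0.037], TCP at [0.255, -0.625, 0.231] pointing down, gripper open.
Joint ranges: [-2.63, 2.63], [-0.94, 2.18], [0.31, 2.57], [-1.31, 4.45], [0, 2.66], [-2.55, 2.55]. Speed limits (rad/s): [2.57, 2.57, 3.14, 3.14, 3.14, 3.14].

## Interface

Orientations are given as a unit quaternion [w, x, y, z].
In Python, from cell import ctrl, read_camera, camera_model, find_in gives the robot as it stands. The module is installed in compiled form; this text tells all that it offers.
- The arm moves only by the tool move_tool, called after ">>>" by a JSON object that holds its "method" and its "body", one argument or row to a line. Schema: {"type":"object","properties":{"moves":{"type":"array","items":{"type":"object","properties":{"x":{"type":"number"},"y":{"type":"number"},"z":{"type":"number"},"spin":{"type":"number"},"aperture":{"type":"number"}},"additionalProperties":false,"required":["aperture"]},"minItems":1,"maxItems":8},"squeeze":{"type":"number"},"only":{"type":"string"},"quiet":{"type":"boolean"},"lines":{"type":"string"}},"required":["moves"],"additionalProperties":false}. moves is a list of rows, 1 to 8 of them, each an object with the fields x, y, z (the shift in shares of the most that a row can go, 1 being 50 mm), spin (a turn about the tool's z in shares of 2 pi rad (1.0 is 2 pi rad)), aperture (the finger opening in m); a field left out counts as zero (the opening has to be given); each row shifts and turns the commanded pose from where the row before left it, along the tool's axes as they then stand; what a row does not reach is not made up. A row lasts 1/10 s, in which the tool goes at most 0.05 m and 0.15 rad, less where a joint would pass 70% of its speed; a pose out of reach is approached as far as the arm can. The fingers move at their own pace and stop on an object; squeeze is the grip in N (left out, the last holds). Time passes only in rows, so rows that do not move let the fingers close. The tool returns the time, the measured TCP pose, the force, the opening and the grip force at its end. only (a regular expression) keeps the lines of the reply that match it, lines (a string "A,B") keeps lines A to B, and quiet returns only ok. No shift or turn number may pass 1 either way. Input that does not fit is refused with a message, and nothing moves.
- ctrl.get_state(): the state, without advancing time (a new reading comes with each control period).
- read_camera(name): name is "scene" or "side" or "wrist"; returns (picture, depth): 400x640x3 uint8, blue, green, red; 400x640 float32, m along the optical axis (not along the pixel's ray), 0 where there is no reading.
- camera_model(name): a dict with "mtx" (3x3 intrinsics, pixels), "D" ([k1, k2, p1, p2, k3] as OpenCV has them; the pictures are not rectified), "world_to_cam" (4x4, takes a point from world to camera coordinates); the wrist camera has in their place "T_tool_cam" (4x4, takes a point from camera to tool coordinates, whose origin is the TCP and whose axes are the flange's). Camera axes: x right, y down, z forward; pixel columns grow to the right and rows downward; lengths in m; the calibration is good to about 2 mm. A picture is of the moment at which its call begins: read the wrist's pose just before it. camera_model takes no time and is no camera call.
- ctrl.hand_in(): hands the job in; it is judged then, once.
Trained networks look in the newest picture that a camera, given by its name, has taken for a name from the list of things; names that differ only in an ending like _2 or _b are one class to them, and where a whole thing is asked for, a point or a joint stands for the part that bears it (a point fixed in the world has none). Each returns a list of dicts, best first, with "conf" (0 to 1); they miss things now and then, are a little off and sometimes report something else, mostly with a low value. They report only what shows in the picture. A call takes as long as a camera call.
- find_in(name, camera): "xy" ([column, row] in pixels, amid what is visible of it).
The state is a dict: "t": time; "joint_positions": joint angles; "joint_vel": joint speeds; "joint_efforts": joint torques, N m; "tool_pos": TCP position; "orientation": TCP orientation; "force": force on the tool from outside, world axes, zero at the start; "wrist_torque": the same for the moment, N m; "opening": finger opening in m; "grasp_force": force on a finger pad.
Only numpy, scipy, OpenCV 4.12 (cv2) and the standard library are available. Lean on these libraries where they do the work, as an engineer would, in place of code of your own. Each camera call takes 0.05 s, during which the arm holds its last target. There are 200 camera calls.

## Working session

There is one attempt and no reset: what is moved stays moved. The work goes in short steps, Python scripts to look and compute and a tool call to move; the robot and the scene stay as the last step left them, time stands still between calls to the robot, and variables do not carry over. Pictures are saved under pics/ and viewed, at most 10 in all, crops included, and the job is handed in when it is done.

```bash
mkdir -p pics
```

Create h.py:
```python
import numpy as np, cv2
from scipy.spatial.transform import Rotation as R
from cell import ctrl, read_camera, camera_model, find_in
def tool():
    s=ctrl.get_state(); q=s["orientation"]
    T=np.eye(4); T[:3,:3]=R.from_quat([q[1],q[2],q[3],q[0]]).as_matrix(); T[:3,3]=s["tool_pos"]; return T
def c2w(name,T=None):
    m=camera_model(name)
    return T@np.array(m["T_tool_cam"]) if name=="wrist" else np.linalg.inv(np.array(m["world_to_cam"]))
def ray(name,xy,C):
    m=camera_model(name)
    u=cv2.undistortPoints(np.array([[xy]],float),np.array(m["mtx"]),np.array(m["D"]))[0,0]
    return C[:3,3],C[:3,:3]@np.array([u[0],u[1],1.])
def atz(name,xy,z,C):
    o,d=ray(name,xy,C); return o+d*(z-o[2])/d[2]
def atd(name,xy,dep,C):
    o,d=ray(name,xy,C); c,r=int(round(xy[0])),int(round(xy[1]))
    w=dep[max(r-2,0):r+3,max(c-2,0):c+3]; w=w[w>0]
    return o+d*np.median(w) if w.size else None
def cloud(name,dep,C):
    m=camera_model(name); h,w=dep.shape
    g=np.stack(np.meshgrid(np.arange(w),np.arange(h)),-1).reshape(-1,1,2).astype(float)
    u=cv2.undistortPoints(g,np.array(m["mtx"]),np.array(m["D"])).reshape(h,w,2)
    P=np.dstack([u,np.ones((h,w))])*dep[...,None]
    return P@C[:3,:3].T+C[:3,3]
```

Create look.py:
```python
from h import *
np.set_printoptions(precision=4,suppress=True)
for n in ["scene","side"]:
    im,d=read_camera(n); cv2.imwrite(f"pics/{n}0.png",im); np.save(f"pics/{n}0.npy",d); C=c2w(n); print(n,C[:3,3])
    for k in ["jig","lid","upper_hole","lower_hole","jar","tray","pin","stand","spare","tipbox","mouse","flask"]:
        for f in find_in(k,n)[:2]: print(k,np.round(f["xy"],1),round(f["conf"],2),atd(n,f["xy"],d,C))
print(ctrl.get_state())
```

```bash
python3 look.py
```

```text
scene [ 1.1149 -0.1628  0.9715]
jig [443.1 155.3] 0.8 [0.5007 0.207  0.0295]
jig [477.1 246. ] 0.7 [0.736  0.2077 0.0504]
lid [474.8 138.9] 0.67 [0.5334 0.2456 0.1266]
lid [162.9 176.4] 0.55 [ 0.4945 -0.4009  0.0721]
upper_hole [477.5 139.4] 0.69 [0.5434 0.2451 0.1382]
upper_hole [446.4 157.6] 0.3 [0.5083 0.2124 0.0303]
lower_hole [443.7 159.5] 0.55 [0.5126 0.2048 0.0306]
lower_hole [268.3 238.5] 0.39 [ 0.6737 -0.1963  0.082 ]
jar [423.5 150.6] 0.78 [0.5177 0.1478 0.0829]
jar [306.  237.4] 0.45 [ 0.683  -0.125   0.0842]
tray [268.1 173.5] 0.84 [ 0.4752 -0.1841  0.0043]
pin [271.4 240.1] 0.45 [ 0.6734 -0.1911  0.0727]
stand [289.6 247.7] 0.86 [ 0.6838 -0.1583  0.0501]
spare [305.5 237.5] 0.49 [ 0.6825 -0.126   0.0831]
spare [480.4 246.3] 0.44 [0.7376 0.2141 0.0502]
tipbox [480.7 248.7] 0.97 [0.7429 0.2129 0.0509]
mouse [400.9 261.4] 0.95 [0.7372 0.0548 0.0317]
flask [162.2 176.9] 0.64 [ 0.4954 -0.4024  0.072 ]
side [0.5664 0.5556 0.6228]
jig [354.7 313.5] 0.63 [0.524  0.2607 0.1542]
lid [353.4 320.8] 0.6 [0.5242 0.2582 0.1302]
upper_hole [354.5 317.2] 0.72 [0.5235 0.2601 0.1433]
lower
[... 251 characters left out ...]
232.6 332.8] 0.58 [0.7209 0.2423 0.0495]
tipbox [352.8 317.7] 0.44 [0.5258 0.2594 0.1407]
mouse [252.6 265.1] 0.69 [0.7167 0.0799 0.03  ]
flask [361.8 134.5] 0.79 [ 0.4764 -0.3831  0.0647]
{'t': 1.3, 'joint_positions': array([-1.2209,  0.2639,  1.6041, -0.    ,  1.2737, -0.0369]), 'joint_vel': array([-0.0021,  0.0021,  0.0002, -0.0011,  0.0016, -0.0005]), 'joint_efforts': array([  0.0026, -51.506 , -36.7713,   0.0002,   0.0008,  -0.    ]), 'tool_pos': array([ 0.2546, -0.6251,  0.2313]), 'orientation': array([-0.    ,  0.9814,  0.1922, -0.    ]), 'force': array([-0.213 ,  0.1386, -1.0207]), 'wrist_torque': array([-0.0697,  0.002 , -0.0231]), 'grasp_force': 0.0, 'opening': 0.08541498544367773}
```

View pics/scene0.png

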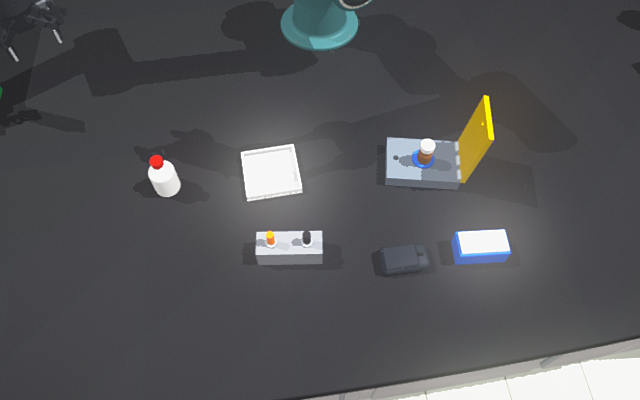

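View pics/side0.png

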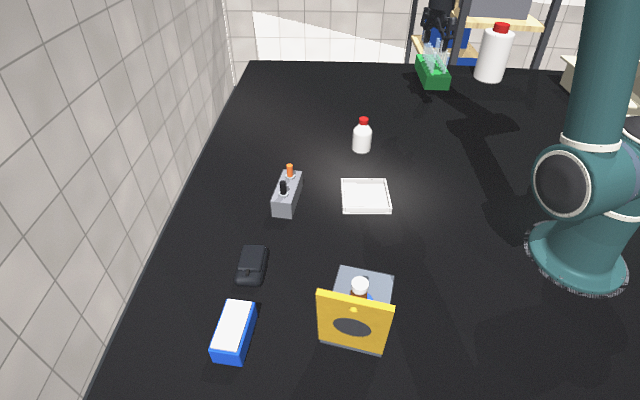

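The scene picture shows the jig with the jar at about (425,150), its hole at (396,157) and the lid leaning back at (477,140). The tray is at (270,173), the orange pin at (270,240) and the spare at (306,237). The network agrees with this except for the jig and hole candidates. Next I'll fit the geometry.

Create fit.py:
```python
from h import *
np.set_printoptions(precision=4,suppress=True)
def rect(P,M,name):
    p=P[M][:,:2].astype(np.float32); r=cv2.minAreaRect(p*1000); print(name,len(p),np.array(r[0])/1000,np.array(r[1]),r[2],P[M][:,2].mean()); print(cv2.boxPoints(r)/1000)
for n in ["scene","side"]:
    im=cv2.imread(f"pics/{n}0.png"); d=np.load(f"pics/{n}0.npy"); P=cloud(n,d,c2w(n)); 
    hsv=cv2.cvtColor(im,cv2.COLOR_BGR2HSV); z=P[...,2]; x=P[...,0]; y=P[...,1]; V=d>0
    rect(P,V&(abs(z-.03)<.003)&(abs(x-.5)<.12)&(abs(y-.14)<.11)&(hsv[...,2]>90),n+" jigtop")
    rect(P,V&(abs(z-.05)<.003)&(abs(x-.67)<.06)&(abs(y+.15)<.1),n+" standtop")
    rect(P,V&(abs(z-.02)<.003)&(abs(x-.48)<.09)&(abs(y+.18)<.09),n+" trayrim")
    Y=V&(hsv[...,0]>20)&(hsv[...,0]<35)&(hsv[...,1]>150)&(y>.1)&(z>.04)
    Q=P[Y]; c=np.median(Q,0)
    for _ in range(3):
        nn=np.linalg.svd(Q-c)[2][2]; Q=Q[abs((Q-c)@nn)<.004]; c=Q.mean(0)
    print("lid",len(Q),c,nn,"ang",np.arctan2(nn[2],np.hypot(nn[0],nn[1])),"zmax",Q[:,2].max(),Q.min(0),Q.max(0))
    for nm,M in [("cap",V&(hsv[...,1]<60)&(hsv[...,2]>130)&(z>.08)&(z<.1)&(abs(x-.515)<.05)&(abs(y-.15)<.05)),("orange",V&(hsv[...,0]<20)&(hsv[...,1]>150)&(z>.055)&(z<.1)&(abs(y+.19)<.04)&(abs(x-.67)<.05))]:
        q=P[M]; print(nm,len(q),q.min(0),q.max(0),np.median(q,0), np.argwhere(M).mean(0)[::-1])
```

```bash
python3 fit.py
```

```text
scene jigtop 2243 [0.5059 0.162 ] [169.6436 115.3103] 77.06620025634766 0.030002535403603165
[[0.4308 0.0922]
 [0.5431 0.0664]
 [0.5811 0.2318]
 [0.4687 0.2576]]
scene standtop 1194 [ 0.672  -0.1596] [129.3893  52.3713] 82.09910583496094 0.04980082596794795
[[ 0.6372 -0.2201]
 [ 0.6891 -0.2273]
 [ 0.7069 -0.0992]
 [ 0.655  -0.092 ]]
scene trayrim 370 [ 0.4756 -0.1789] [122.7977 119.8564] 2.301173686981201 0.01943785868449897
[[ 0.4119 -0.1215]
 [ 0.4167 -0.2413]
 [ 0.5394 -0.2363]
 [ 0.5346 -0.1166]]
lid 1454 [0.5286 0.2465 0.124 ] [ 0.2148  0.969  -0.122 ] ang -0.122318957722781 zmax 0.19209969062332777 [0.4679 0.2234 0.0406] [0.5818 0.2708 0.1921]
cap 169 [0.4924 0.1424 0.0806] [0.5238 0.1732 0.095 ] [0.5109 0.1568 0.0904] [427.3373 145.4556]
orange 42 [ 0.6604 -0.199   0.0582] [ 0.6766 -0.1869  0.0895] [ 0.6738 -0.1929  0.0743] [270.4286 239.9048]
side jigtop 1246 [0.5041 0.1633] [172.1953 109.1527] 77.44916534423828 0.029053339052089622
[[0.4322 0.0911]
 [0.5387 0.0674]
 [0.5761 0.2355]
 [0.4696 0.2592]]
side standtop 514 [ 0.6711 -0.1593] [133.9957  51.4209] 82.75535583496094 0.04935900901583405
[[ 0.6371 -0.2225]
 [ 0.6881 -0.229 ]
 [ 0.705  -0.0961]
 [ 0.654  -0.0896]]
side trayrim 260 [ 0.4733 -0.1769] [120.6727 121.1266] 2.340634346008301 0.018959869398617255
[[ 0.4105 -0.1189]
 [ 0.4154 -0.2399]
 [ 0.536  -0.235 ]
 [ 0.5311 -0.1139]]
lid 2417 [0.5247 0.2571 0.1235] [-0.2208 -0.9681  0.1186] ang 0.1189102731714206 zmax 0.1881969778903052 [0.4708 0.2358 0.04  ] [0.5801 0.2769 0.1882]
cap 221 [0.4945 0.1445 0.0802] [0.5212 0.1739 0.0926] [0.5074 0.1622 0.0894] [359.5973 284.5792]
orange 56 [ 0.6596 -0.2018  0.0552] [ 0.673  -0.1838  0.0871] [ 0.6668 -0.1873  0.0734] [289.375  170.3393]
```

Create to.py:
```python
import sys; from h import *
x,y,z=map(float,sys.argv[1:4]); T=tool(); yaw=np.arctan2(T[1,0],T[0,0]); ty=float(sys.argv[4]) if len(sys.argv)>4 else yaw
s=ctrl.get_state(); j1=np.arctan2(y,x)
phi=-(ty-yaw); Rn=T[:3,:3]@R.from_rotvec([0,0,phi]).as_matrix()
d=Rn.T@(np.array([x,y,z])-T[:3,3]); print("t",s["t"],"turn",round(phi,4),"then dxyz",np.round(d,4),"tilt",np.round(T[:2,2],4),"j6~",round(j1+np.pi/2-ty,2))
```

```bash
python3 to.py 0.5 0.15 0.231 1.344
```

```text
t 1.3 turn -0.9572 then dxyz [8.104e-01 6.480e-02 3.000e-04] tilt [-0.  0.] j6~ 0.52
```

Careful with the scale: shifts go in shares of 50 mm and turns go in shares of 2 pi rad. That gives: -0.137 rad / 6.2832 = -0.0218.

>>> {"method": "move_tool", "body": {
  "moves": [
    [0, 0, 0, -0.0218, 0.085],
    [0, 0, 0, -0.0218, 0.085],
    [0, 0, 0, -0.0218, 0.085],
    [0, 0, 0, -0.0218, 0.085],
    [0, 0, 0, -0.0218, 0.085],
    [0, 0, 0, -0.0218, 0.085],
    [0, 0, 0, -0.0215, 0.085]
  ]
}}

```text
refused: moves[0]: [0, 0, 0, -0.0218, 0.085] is not of type 'object' (schema: type "object"). Nothing was moved.
```

The error is about the shape of the input: a list of objects with named fields. Fixing that and sending the same move.

>>> {"method": "move_tool", "body": {
  "moves": [
    {"spin": -0.0218, "aperture": 0.085},
    {"spin": -0.0218, "aperture": 0.085},
    {"spin": -0.0218, "aperture": 0.085},
    {"spin": -0.0218, "aperture": 0.085},
    {"spin": -0.0218, "aperture": 0.085},
    {"spin": -0.0218, "aperture": 0.085},
    {"spin": -0.0215, "aperture": 0.085}
  ]
}}

```text
t: 2.0
tool_pos: [0.2546, -0.6251, 0.2313]
orientation: [-0.0, 0.781, 0.625, -0.0]
force: [0.6, 0.1, -0.5]
opening: 0.0848
grasp_force: 0.0
```

>>> {"method": "move_tool", "body": {
  "moves": [
    {"x": 0.96, "y": 0.08, "aperture": 0.085},
    {"x": 0.96, "y": 0.08, "aperture": 0.085},
    {"x": 0.96, "y": 0.08, "aperture": 0.085},
    {"x": 0.96, "y": 0.08, "aperture": 0.085},
    {"x": 0.96, "y": 0.08, "aperture": 0.085},
    {"x": 0.96, "y": 0.08, "aperture": 0.085},
    {"x": 0.96, "y": 0.08, "aperture": 0.085},
    {"x": 0.96, "y": 0.08, "aperture": 0.085}
  ]
}}

```text
t: 2.8
tool_pos: [0.3725, -0.2564, 0.2316]
orientation: [0.001, 0.783, 0.622, 0.0]
force: [0.8, 0.4, -0.4]
opening: 0.0848
grasp_force: 0.0
```

>>> {"method": "move_tool", "body": {
  "moves": [
    {"x": 0.96, "y": 0.08, "aperture": 0.085},
    {"x": 0.96, "y": 0.08, "aperture": 0.085},
    {"x": 0.96, "y": 0.08, "aperture": 0.085},
    {"x": 0.96, "y": 0.08, "aperture": 0.085},
    {"x": 0.96, "y": 0.08, "aperture": 0.085},
    {"x": 0.96, "y": 0.08, "aperture": 0.085},
    {"x": 0.96, "y": 0.08, "aperture": 0.085},
    {"aperture": 0.085}
  ]
}}

```text
t: 3.6
tool_pos: [0.4763, 0.068, 0.2317]
orientation: [-0.0, 0.781, 0.625, 0.001]
force: [-1.3, 0.2, -1.0]
opening: 0.0851
grasp_force: 0.0
```

Run:
```python
from h import *
np.set_printoptions(precision=4,suppress=True)
T=tool(); im,d=read_camera("wrist"); cv2.imwrite("pics/w1.png",im); np.save("pics/w1.npy",d); np.save("pics/w1T.npy",T); C=c2w("wrist",T)
print("cam",C[:3,3],T[:3,3])
for k in ["jar","lower_hole","lid","jig"]:
    for f in find_in(k,"wrist")[:2]: print(k,np.round(f["xy"],1),round(f["conf"],2),atd("wrist",f["xy"],d,C))
```

```bash
python3 to.py 0.507 0.158 0.15 1.344
```

```text
cam [0.4929 0.1464 0.375 ] [0.4763 0.068  0.2317]
jar [330.4  85.2] 0.76 [0.5053 0.1562 0.0913]
lower_hole [320.2  71.4] 0.62 [0.4992 0.1688 0.0908]
lower_hole [519.8 301.9] 0.5 [ 0.6706 -0.1197  0.0692]
jig [316.2  74.5] 0.95 [0.4959 0.1712 0.036 ]
t 3.85 turn -0.0016 then dxyz [0.1011 0.0098 0.0812] tilt [-0.0003 -0.0005] j6~ 0.53
```

View pics/w1.png

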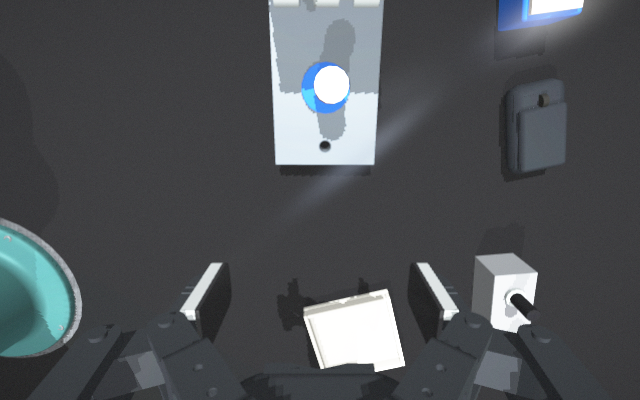

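The wrist picture shows the jar cap at (332,85), the pin hole at (325,146) and the jig's front edge at row 164. The network's "lower_hole" is wrong here: it lies on the jar and the spare.

Run:
```python
from h import *
np.set_printoptions(precision=4,suppress=True)
im=cv2.imread("pics/w1.png"); C=c2w("wrist",np.load("pics/w1T.npy")); g=cv2.cvtColor(im,cv2.COLOR_BGR2GRAY)
w=g[136:157,313:338]; m=cv2.moments((w<110).astype(np.uint8)); h=np.array([m["m10"]/m["m00"]+313,m["m01"]/m["m00"]+136]); print("hole px",h,m["m00"],atz("wrist",h,.03,C))
S=cv2.cvtColor(im,cv2.COLOR_BGR2HSV); M=((S[...,1]<40)&(S[...,2]>235)); M[:60]=0; M[108:]=0; M[:,:310]=0; M[:,355:]=0
n,l,st,ce=cv2.connectedComponentsWithStats(M.astype(np.uint8)); i=1+st[1:,4].argmax(); print("cap",ce[i],st[i],atz("wrist",ce[i],.091,C))
G=(g>100).astype(np.uint8); n,l,st,_=cv2.connectedComponentsWithStats(G)
r=cv2.minAreaRect(np.argwhere(l==l[155,300])[:,::-1].astype(np.float32)); print(r)
for p in cv2.boxPoints(r): print(p,atz("wrist",p,.03,C))
```

```text
hole px [324.5522 144.8657] 67.0 [0.489  0.0998 0.03  ]
cap [331.1146  84.1796] [ 314   66   35   38 1047] [0.5061 0.1569 0.091 ]
((334.1880187988281, 82.01298522949219), (169.39466857910156, 125.93240356445312), 87.61405944824219)
[267.7504   0.0104] [0.4653 0.2462 0.03  ]
[393.5736  -5.2322] [0.5836 0.2241 0.03  ]
[400.6256 164.0156] [0.5676 0.0603 0.03  ]
[274.8024 169.2582] [0.4286 0.0854 0.03  ]
```

Scaled: 0.047 m is 0.94, 0.046 m is 0.92.

>>> {"method": "move_tool", "body": {
  "moves": [
    {"x": 0.94, "y": 0.08, "aperture": 0.085},
    {"x": 0.92, "y": 0.09, "z": 0.2, "aperture": 0.085},
    {"z": 0.9, "aperture": 0.085},
    {"z": 0.9, "aperture": 0.085},
    {"z": 0.9, "aperture": 0.085},
    {"z": 0.7, "aperture": 0.085},
    {"aperture": 0.085}
  ],
  "squeeze": 25
}}

```text
t: 4.55
tool_pos: [0.4991, 0.1485, 0.0459]
orientation: [-0.002, 0.783, 0.621, -0.005]
force: [0.1, -1.0, -1.0]
opening: 0.0849
grasp_force: 0.0
```

```bash
python3 to.py 0.506 0.157 0.051 1.344
```

```text
t 4.55 turn -0.0029 then dxyz [ 0.0098  0.0047 -0.0052] tilt [-0.0114 -0.003 ] j6~ 0.53
```

>>> {"method": "move_tool", "body": {
  "moves": [
    {"aperture": 0.085},
    {"aperture": 0.085}
  ]
}}

```text
t: 4.75
tool_pos: [0.5067, 0.1513, 0.0539]
orientation: [0.001, 0.783, 0.622, 0.002]
force: [0.4, 0.1, 1.2]
opening: 0.0849
grasp_force: 0.0
```

```bash
python3 to.py 0.506 0.157 0.051 1.344
```

```text
t 4.75 turn -0.0016 then dxyz [ 0.0054 -0.002   0.0029] tilt [0.0043 0.001 ] j6~ 0.53
```

Scaled: 0.0054 m is 0.108, 0.003 m is 0.06.

>>> {"method": "move_tool", "body": {
  "moves": [
    {"x": 0.108, "y": -0.02, "z": 0.06, "aperture": 0.085},
    {"aperture": 0.085},
    {"aperture": 0.02},
    {"aperture": 0.02},
    {"aperture": 0.02},
    {"aperture": 0.02},
    {"aperture": 0.02},
    {"aperture": 0.02}
  ],
  "squeeze": 25
}}

```text
t: 5.55
tool_pos: [0.5047, 0.1571, 0.0486]
orientation: [0.0, 0.783, 0.622, 0.0]
force: [-0.9, 0.0, 3.4]
opening: 0.0304
grasp_force: 24.7
```

Scaled: -0.04 m is -0.8, -0.03 m is -0.6.

>>> {"method": "move_tool", "body": {
  "moves": [
    {"z": -0.4, "aperture": 0.02},
    {"z": -0.8, "aperture": 0.02},
    {"z": -0.6, "aperture": 0.02},
    {"aperture": 0.02}
  ]
}}

```text
t: 5.95
tool_pos: [0.5082, 0.158, 0.1431]
orientation: [0.002, 0.783, 0.622, 0.004]
force: [0.1, -0.9, -0.3]
opening: 0.0305
grasp_force: 25.0
```

```bash
python3 to.py 0.4745 -0.178 0.08
```

```text
t 5.95 turn -0.0 then dxyz [-0.3352  0.0423  0.0621] tilt [0.0089 0.0023] j6~ -0.13
```

Scaled: -0.045 m is -0.9, -0.02 m is -0.4.

>>> {"method": "move_tool", "body": {
  "moves": [
    {"x": -0.9, "y": 0.12, "aperture": 0.02},
    {"x": -0.9, "y": 0.12, "aperture": 0.02},
    {"x": -0.9, "y": 0.12, "aperture": 0.02},
    {"x": -0.9, "y": 0.12, "aperture": 0.02},
    {"x": -0.9, "y": 0.12, "aperture": 0.02},
    {"x": -0.9, "y": 0.12, "aperture": 0.02},
    {"x": -0.9, "y": 0.12, "z": 0.4, "aperture": 0.02},
    {"x": -0.4, "z": 0.4, "aperture": 0.02}
  ]
}}

```text
t: 6.75
tool_pos: [0.4699, -0.1823, 0.0976]
orientation: [0.001, 0.783, 0.621, -0.0]
force: [0.3, 0.6, -1.8]
opening: 0.0304
grasp_force: 25.0
```

>>> {"method": "move_tool", "body": {
  "moves": [
    {"aperture": 0.02},
    {"aperture": 0.02},
    {"aperture": 0.02}
  ]
}}

```text
t: 7.05
tool_pos: [0.4703, -0.178, 0.0983]
orientation: [-0.0, 0.782, 0.623, 0.0]
force: [0.4, 0.3, -0.1]
opening: 0.0305
grasp_force: 25.0
```

```bash
python3 to.py 0.4745 -0.178 0.03
```

Run:
```python
from h import *
im,d=read_camera("side"); cv2.imwrite("pics/s2.png",im[100:360,180:480])
```

```text
t 7.05 turn -0.0 then dxyz [0.0009 0.0041 0.0683] tilt [0.0001 0.0004] j6~ -0.13
```

View pics/s2.png

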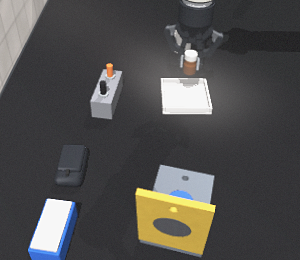

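The jar is held upright over the tray, at (190,62) in the crop. I'll lower it.

>>> {"method": "move_tool", "body": {
  "moves": [
    {"y": 0.08, "z": 0.6, "aperture": 0.02},
    {"z": 0.6, "aperture": 0.02},
    {"z": 0.2, "aperture": 0.02},
    {"z": 0.08, "aperture": 0.02},
    {"aperture": 0.02},
    {"aperture": 0.02}
  ]
}}

```text
t: 7.7
tool_pos: [0.4753, -0.1799, 0.0257]
orientation: [0.001, 0.783, 0.623, 0.001]
force: [0.6, -0.0, -0.4]
opening: 0.0309
grasp_force: 25.0
```

Scaled: 0.004 m is 0.08, 0.0015 m is 0.03.

>>> {"method": "move_tool", "body": {
  "moves": [
    {"z": 0.08, "aperture": 0.02},
    {"z": 0.03, "aperture": 0.02},
    {"aperture": 0.02},
    {"aperture": 0.02},
    {"aperture": 0.02}
  ]
}}

```text
t: 8.2
tool_pos: [0.474, -0.1797, 0.0189]
orientation: [0.0, 0.783, 0.622, 0.0]
force: [0.1, 0.7, -0.7]
opening: 0.0306
grasp_force: 25.0
```

Scaled: 0.0015 m is 0.03.

>>> {"method": "move_tool", "body": {
  "moves": [
    {"z": 0.03, "aperture": 0.02},
    {"aperture": 0.02},
    {"aperture": 0.02}
  ]
}}

```text
t: 8.5
tool_pos: [0.4742, -0.1798, 0.0185]
orientation: [0.0, 0.783, 0.622, -0.0]
force: [-3.7, 0.8, 9.0]
opening: 0.0304
grasp_force: 25.9
```

Scaled: -0.05 m is -1, -0.04 m is -0.8.

>>> {"method": "move_tool", "body": {
  "moves": [
    {"z": -0.02, "aperture": 0.035},
    {"aperture": 0.06},
    {"aperture": 0.06},
    {"aperture": 0.06},
    {"z": -0.4, "aperture": 0.06},
    {"z": -0.8, "aperture": 0.06},
    {"z": -1, "aperture": 0.06},
    {"z": -1, "aperture": 0.06}
  ]
}}

```text
t: 9.3
tool_pos: [0.4731, -0.1793, 0.1791]
orientation: [-0.001, 0.783, 0.622, -0.0]
force: [1.4, -1.0, -0.7]
opening: 0.0603
grasp_force: 0.0
```

>>> {"method": "move_tool", "body": {
  "moves": [
    {"z": -1, "aperture": 0.0},
    {"aperture": 0.0},
    {"aperture": 0}
  ]
}}

```text
t: 9.6
tool_pos: [0.4751, -0.1801, 0.2302]
orientation: [0.002, 0.783, 0.623, 0.001]
force: [-0.6, 1.0, -0.0]
opening: 0.0167
grasp_force: 0.0
```

Run:
```python
from h import *
np.set_printoptions(precision=4,suppress=True)
for n in ["scene","side"]:
    im,d=read_camera(n); C=c2w(n)
    for f in find_in("jar",n)[:2]: print(n,f["xy"],f["conf"],atd(n,f["xy"],d,C))
```

```bash
python3 to.py 0.56 0.36 0.23
```

```text
scene [265.8, 166.9] 0.72 [ 0.4868 -0.1864  0.0483]
side [364.5, 188.6] 0.72 [ 0.4779 -0.1681  0.0377]
side [355.6, 310.9] 0.23 [0.5233 0.2611 0.1616]
t 9.8 turn -0.0 then dxyz [ 0.5449 -0.0362 -0.0036] tilt [-0.0041  0.0018] j6~ 0.8
```

The jar stands in the tray. Next I'll go over and behind the lid with the fingers closed.

Scaled: 0.045 m is 0.9, 0.04 m is 0.8.

>>> {"method": "move_tool", "body": {
  "moves": [
    {"x": 0.8, "y": -0.04, "z": -0.6, "aperture": 0},
    {"x": 0.9, "y": -0.06, "aperture": 0},
    {"x": 0.9, "y": -0.06, "aperture": 0},
    {"x": 0.9, "y": -0.06, "aperture": 0},
    {"x": 0.9, "y": -0.06, "aperture": 0},
    {"x": 0.9, "y": -0.06, "aperture": 0},
    {"x": 0.9, "y": -0.06, "aperture": 0},
    {"x": 0.9, "y": -0.06, "aperture": 0}
  ]
}}

```text
t: 10.6
tool_pos: [0.5305, 0.173, 0.256]
orientation: [-0.001, 0.783, 0.623, -0.002]
force: [1.4, -0.5, 0.5]
opening: 0.0003
grasp_force: 0.0
```

>>> {"method": "move_tool", "body": {
  "moves": [
    {"x": 0.9, "y": -0.06, "aperture": 0},
    {"x": 0.9, "y": -0.06, "aperture": 0},
    {"x": 0.9, "y": -0.06, "aperture": 0},
    {"x": 0.6, "y": -0.06, "aperture": 0},
    {"aperture": 0},
    {"aperture": 0}
  ]
}}

```text
t: 11.2
tool_pos: [0.556, 0.3348, 0.2557]
orientation: [-0.0, 0.782, 0.623, -0.002]
force: [0.6, -0.2, -0.1]
opening: 0.0001
grasp_force: 0.0
```

```bash
python3 to.py 0.546 0.345 0.14 1.344
```

```text
t 11.2 turn 0.0014 then dxyz [ 0.0081 -0.0117  0.1157] tilt [-0.0035 -0.0025] j6~ 0.79
```

Scaled: 0.04 m is 0.8, 0.03 m is 0.6.

>>> {"method": "move_tool", "body": {
  "moves": [
    {"x": 0.08, "y": -0.12, "z": 0.6, "aperture": 0},
    {"x": 0.08, "y": -0.12, "z": 0.8, "aperture": 0},
    {"z": 0.8, "aperture": 0},
    {"z": 0.12, "aperture": 0},
    {"x": -0.4, "aperture": 0},
    {"x": -0.4, "aperture": 0},
    {"x": -0.3, "aperture": 0},
    {"aperture": 0}
  ]
}}

```text
t: 12.0
tool_pos: [0.5349, 0.2896, 0.1434]
orientation: [0.0, 0.783, 0.621, 0.0]
force: [-0.0, -0.2, -0.3]
opening: -0.0001
grasp_force: 0.0
```

```bash
python3 to.py 0.5 0.146 0.14
```

```text
t 12.0 turn -0.0 then dxyz [-0.1478 -0.0013  0.0034] tilt [ 0.0008 -0.0001] j6~ 0.51
```

Scaled: -0.015 m is -0.3.

>>> {"method": "move_tool", "body": {
  "moves": [
    {"x": -0.3, "aperture": 0},
    {"x": -0.3, "aperture": 0},
    {"x": -0.3, "aperture": 0},
    {"x": -0.3, "aperture": 0},
    {"x": -0.3, "aperture": 0},
    {"aperture": 0}
  ]
}}

```text
t: 12.6
tool_pos: [0.5166, 0.2162, 0.1418]
orientation: [0.0, 0.783, 0.622, -0.001]
force: [0.1, -0.3, -0.6]
opening: -0.0002
grasp_force: 0.0
```

>>> {"method": "move_tool", "body": {
  "moves": [
    {"x": -0.3, "aperture": 0},
    {"x": -0.3, "aperture": 0},
    {"x": -0.3, "aperture": 0},
    {"aperture": 0},
    {"aperture": 0},
    {"aperture": 0}
  ]
}}

```text
t: 13.2
tool_pos: [0.5078, 0.1749, 0.1424]
orientation: [0.0, 0.783, 0.622, 0.0]
force: [-0.2, 0.3, -0.0]
opening: 0.0003
grasp_force: 0.0
```

Run:
```python
from h import *
im,d=read_camera("side"); cv2.imwrite("pics/s3.png",im[200:380,220:480])
```

```text
(no output)
```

View pics/s3.png

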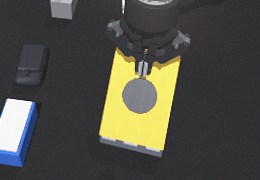

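The lid has swung shut and lies flat at about (140,90) in the crop. Next I'll view the hole from directly above, then the pin from the same relative pose.

Scaled: -0.045 m is -0.9, -0.04 m is -0.8, -0.05 rad / 6.2832 = -0.008.

>>> {"method": "move_tool", "body": {
  "moves": [
    {"z": -0.8, "aperture": 0},
    {"z": -0.9, "aperture": 0},
    {"x": -0.4, "z": -0.5, "spin": -0.008, "aperture": 0.03},
    {"x": -0.8, "spin": -0.008, "aperture": 0.03},
    {"x": -0.9, "aperture": 0.05},
    {"x": -0.9, "aperture": 0.05},
    {"aperture": 0.05},
    {"aperture": 0.05}
  ]
}}

```text
t: 14.05
tool_pos: [0.4848, 0.0262, 0.2524]
orientation: [-0.0, 0.751, 0.66, 0.0]
force: [-0.7, 0.3, -0.2]
opening: 0.0502
grasp_force: 0.0
```

```bash
python3 to.py 0.4786 0.0205 0.25 1.44
```

```text
t 14.05 turn 0.0016 then dxyz [-0.0065 -0.0055  0.0024] tilt [0.0004 0.0005] j6~ 0.17
```

Scaled: -0.0065 m is -0.13, -0.0055 m is -0.11.

>>> {"method": "move_tool", "body": {
  "moves": [
    {"x": -0.13, "y": -0.11, "z": 0.05, "aperture": 0.05},
    {"aperture": 0.05},
    {"aperture": 0.05},
    {"aperture": 0.05}
  ]
}}

```text
t: 14.45
tool_pos: [0.4785, 0.0217, 0.2497]
orientation: [-0.0, 0.75, 0.661, 0.0]
force: [0.7, 0.4, -0.0]
opening: 0.0501
grasp_force: 0.0
```

Create wv.py:
```python
import sys; from h import *
np.set_printoptions(precision=4,suppress=True)
tag=sys.argv[1]; T=tool(); im,d=read_camera("wrist"); cv2.imwrite(f"pics/{tag}.png",im); np.save(f"pics/{tag}.npy",d); np.save(f"pics/{tag}T.npy",T); C=c2w("wrist",T)
print("TCP",T[:3,3],"cam",C[:3,3])
for k in sys.argv[2:]:
    for f in find_in(k,"wrist")[:2]: print(k,np.round(f["xy"],1),round(f["conf"],2),atd("wrist",f["xy"],d,C))
```

```bash
python3 wv.py w2 upper_hole lid
```

```text
TCP [0.4785 0.0217 0.2497] cam [0.4877 0.1018 0.3928]
upper_hole [328.3  58.9] 0.64 [0.5019 0.1392 0.0485]
lid [326.6  55.8] 0.6 [0.5006 0.1423 0.048 ]
```

View pics/w2.png

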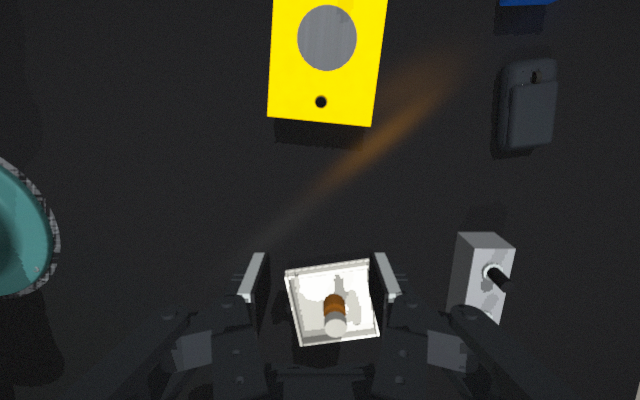

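The hole shows at (321,101) in the yellow lid, and the jar stands in the tray at (335,315).

Create hole.py:
```python
import sys; from h import *
np.set_printoptions(precision=4,suppress=True)
im=cv2.imread("pics/w2.png"); d=np.load("pics/w2.npy"); C=c2w("wrist",np.load("pics/w2T.npy")); g=im[...,2]
u0,v0=312,92; w=g[v0:v0+19,u0:u0+19].astype(float); W=np.clip(150-w,0,None); yy,xx=np.mgrid[:19,:19]
h=np.array([(W*xx).sum()/W.sum()+u0,(W*yy).sum()/W.sum()+v0]); print("hole px",h,atz("wrist",h,.051,C),(w<110).sum())
P=cloud("wrist",d,C); S=cv2.cvtColor(im,cv2.COLOR_BGR2HSV); M=(S[...,0]>20)&(S[...,0]<35)&(S[...,1]>150)&(d>0); M[140:]=0
Q=P[M]; c=Q.mean(0); n=np.linalg.svd(Q-c,full_matrices=False)[2][2]; print("lid tilt",np.arccos(abs(n[2])),c)
```

```bash
python3 hole.py; python3 to.py 0.6564 -0.273 0.286
```

```text
hole px [320.4365 101.5711] [0.489  0.0996 0.051 ] 89
lid tilt 0.03947661365559019 [0.4975 0.1318 0.0475]
t 14.6 turn -0.0 then dxyz [-0.2697  0.2135 -0.0362] tilt [0.0001 0.0001] j6~ -0.27
```

Scaled: -0.0385 m is -0.77, 0.0305 m is 0.61.

>>> {"method": "move_tool", "body": {
  "moves": [
    {"x": -0.77, "y": 0.61, "z": -0.4, "aperture": 0.05},
    {"x": -0.77, "y": 0.61, "z": -0.32, "aperture": 0.05},
    {"x": -0.77, "y": 0.61, "aperture": 0.05},
    {"x": -0.77, "y": 0.61, "aperture": 0.05},
    {"x": -0.77, "y": 0.61, "aperture": 0.05},
    {"x": -0.77, "y": 0.61, "aperture": 0.05},
    {"x": -0.77, "y": 0.61, "aperture": 0.05},
    {"aperture": 0.05}
  ]
}}

```text
t: 15.4
tool_pos: [0.6555, -0.275, 0.2812]
orientation: [-0.0, 0.752, 0.659, -0.001]
force: [-0.4, 1.4, -0.1]
opening: 0.0496
grasp_force: 0.0
```

>>> {"method": "move_tool", "body": {
  "moves": [
    {"aperture": 0.05},
    {"aperture": 0.05}
  ]
}}

```text
t: 15.6
tool_pos: [0.6535, -0.2689, 0.2839]
orientation: [-0.0, 0.75, 0.661, -0.0]
force: [-0.3, 0.5, 0.6]
opening: 0.0501
grasp_force: 0.0
```

```bash
python3 to.py 0.6564 -0.273 0.286
```

```text
t 15.6 turn -0.0 then dxyz [-0.0037  0.0034 -0.0021] tilt [-0.0006  0.0007] j6~ -0.27
```

Scaled: -0.004 m is -0.08, 0.0035 m is 0.07.

>>> {"method": "move_tool", "body": {
  "moves": [
    {"x": -0.08, "y": 0.07, "z": -0.04, "aperture": 0.05},
    {"aperture": 0.05},
    {"aperture": 0.05}
  ]
}}

```text
t: 15.9
tool_pos: [0.6568, -0.2734, 0.2871]
orientation: [0.001, 0.75, 0.661, 0.0]
force: [-0.2, 0.5, 1.0]
opening: 0.0497
grasp_force: 0.0
```

```bash
python3 wv.py w3 pin spare
```

Run:
```python
from h import *
np.set_printoptions(precision=4,suppress=True)
im=cv2.imread("pics/w3.png"); C=c2w("wrist",np.load("pics/w3T.npy")); S=cv2.cvtColor(im,cv2.COLOR_BGR2HSV)
M=((S[...,0]>5)&(S[...,0]<20)&(S[...,1]>150)&(S[...,2]>90)).astype(np.uint8); M[200:]=0
n,l,st,ce=cv2.connectedComponentsWithStats(M)
for i in range(1,n):
    if st[i,4]>50: print(ce[i],st[i],atz("wrist",ce[i],.087,C))
cv2.imwrite("pics/w3c.png",cv2.resize(im[40:200,220:460],None,fx=3,fy=3))
```

```text
TCP [ 0.6568 -0.2734  0.2871] cam [ 0.6659 -0.1933  0.4301]
pin [317.4  97.7] 0.59 [ 0.6649 -0.1914  0.087 ]
spare [320.3  29.8] 0.66 [ 0.6758 -0.1294  0.087 ]
[171.8789 107.6055] [159  96  22  25 289] [ 0.5118 -0.182   0.087 ]
```

View pics/w3c.png

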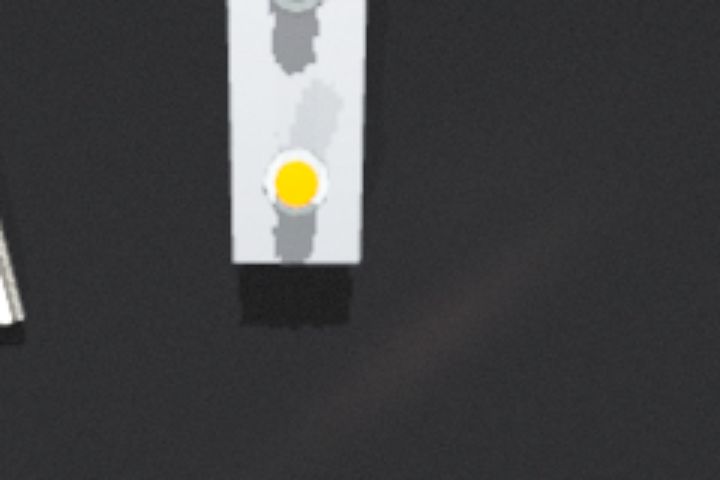

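The knob top shows at crop (296,183), which is pixel (318.7,101), in its light collar ring on the stand. The bright light shifts its hue to yellow.

Run:
```python
from h import *
np.set_printoptions(precision=4,suppress=True)
im=cv2.imread("pics/w3.png"); C=c2w("wrist",np.load("pics/w3T.npy")); S=cv2.cvtColor(im,cv2.COLOR_BGR2HSV)
M=((S[...,1]>120)&(S[...,2]>120)).astype(np.uint8); M[130:]=0;M[:70]=0;M[:,:300]=0;M[:,340:]=0
n,l,st,ce=cv2.connectedComponentsWithStats(M)
for i in range(1,n): print(ce[i],st[i],atz("wrist",ce[i],.087,C))
```

```bash
python3 to.py 0.666 -0.194 0.15
```

```text
[318.3234 100.8383] [312  94  14  15 167] [ 0.6655 -0.1946  0.087 ]
t 16.05 turn -0.0 then dxyz [ 0.0802 -0.0009  0.1365] tilt [ 0.0004 -0.0002] j6~ -0.16
```

Scaled: 0.04 m is 0.8, 0.03 m is 0.6.

>>> {"method": "move_tool", "body": {
  "moves": [
    {"x": 0.8, "y": -0.01, "z": 0.6, "aperture": 0.05},
    {"x": 0.8, "y": -0.01, "z": 0.8, "aperture": 0.05},
    {"z": 0.8, "aperture": 0.05},
    {"z": 0.6, "aperture": 0.05},
    {"aperture": 0.05},
    {"aperture": 0.05},
    {"aperture": 0.05}
  ]
}}

```text
t: 16.75
tool_pos: [0.667, -0.2, 0.1536]
orientation: [0.002, 0.751, 0.661, 0.001]
force: [0.8, -0.6, 0.3]
opening: 0.0498
grasp_force: 0.0
```

```bash
python3 to.py 0.6655 -0.1946 0.059 1.44
```

```text
t 16.75 turn 0.0035 then dxyz [ 0.0052 -0.0026  0.0946] tilt [ 0.0041 -0.0014] j6~ -0.15
```

Scaled: 0.04 m is 0.8, 0.035 m is 0.7.

>>> {"method": "move_tool", "body": {
  "moves": [
    {"x": 0.1, "y": -0.05, "aperture": 0.05},
    {"aperture": 0.05},
    {"z": 0.8, "aperture": 0.05},
    {"z": 0.7, "aperture": 0.05},
    {"aperture": 0.05},
    {"aperture": 0.05},
    {"aperture": 0.05}
  ]
}}

```text
t: 17.45
tool_pos: [0.6654, -0.1946, 0.0786]
orientation: [0.002, 0.751, 0.661, 0.001]
force: [0.9, -0.6, 0.1]
opening: 0.0499
grasp_force: 0.0
```

```bash
python3 to.py 0.6655 -0.1946 0.059 1.44
```

```text
t 17.45 turn 0.0038 then dxyz [0.     0.     0.0196] tilt [ 0.0039 -0.0013] j6~ -0.15
```

Scaled: 0.0196 m is 0.392.

>>> {"method": "move_tool", "body": {
  "moves": [
    {"z": 0.392, "aperture": 0.05},
    {"aperture": 0.05},
    {"aperture": 0.05},
    {"aperture": 0.01},
    {"aperture": 0.01},
    {"aperture": 0.01},
    {"aperture": 0.01},
    {"aperture": 0.01}
  ],
  "squeeze": 60
}}

```text
t: 18.25
tool_pos: [0.6648, -0.1943, 0.0576]
orientation: [0.001, 0.751, 0.661, 0.001]
force: [0.9, -0.7, 5.9]
opening: 0.0141
grasp_force: 58.5
```

```bash
python3 to.py 0.6655 -0.1946 0.059 1.44
```

```text
t 18.25 turn 0.0038 then dxyz [-0.0002  0.0008 -0.0014] tilt [ 0.0026 -0.0008] j6~ -0.15
```

Scaled: -0.04 m is -0.8, -0.03 m is -0.6.

>>> {"method": "move_tool", "body": {
  "moves": [
    {"z": -0.2, "aperture": 0.01},
    {"z": -0.6, "aperture": 0.01},
    {"z": -0.8, "aperture": 0.01},
    {"z": -0.8, "aperture": 0.01},
    {"aperture": 0.01},
    {"aperture": 0.01},
    {"aperture": 0.01}
  ]
}}

```text
t: 18.95
tool_pos: [0.662, -0.1935, 0.174]
orientation: [-0.002, 0.751, 0.661, -0.001]
force: [-0.7, 0.3, -1.0]
opening: 0.0141
grasp_force: 60.0
```

```bash
python3 to.py 0.4882 0.0994 0.16 1.44
```

```text
t 18.95 turn 0.0038 then dxyz [ 0.2677 -0.2104  0.015 ] tilt [-0.0037  0.0012] j6~ 0.33
```

Scaled: 0.038 m is 0.76, -0.03 m is -0.6, 0.004 rad / 6.2832 = 0.0006.

>>> {"method": "move_tool", "body": {
  "moves": [
    {"x": 0.76, "y": -0.6, "aperture": 0.01},
    {"x": 0.76, "y": -0.6, "aperture": 0.01},
    {"x": 0.76, "y": -0.6, "aperture": 0.01},
    {"x": 0.76, "y": -0.6, "aperture": 0.01},
    {"x": 0.76, "y": -0.6, "aperture": 0.01},
    {"x": 0.76, "y": -0.6, "aperture": 0.01},
    {"x": 0.76, "y": -0.6, "spin": 0.0006, "aperture": 0.01},
    {"aperture": 0.01}
  ]
}}

```text
t: 19.75
tool_pos: [0.4837, 0.1002, 0.1733]
orientation: [-0.003, 0.75, 0.661, -0.002]
force: [0.1, 0.1, -1.2]
opening: 0.0141
grasp_force: 60.0
```

>>> {"method": "move_tool", "body": {
  "moves": [
    {"z": 0.4, "aperture": 0.01},
    {"z": 0.4, "aperture": 0.01},
    {"aperture": 0.01},
    {"aperture": 0.01}
  ]
}}

```text
t: 20.15
tool_pos: [0.4878, 0.0958, 0.1347]
orientation: [-0.001, 0.752, 0.659, -0.002]
force: [0.4, -0.2, 0.0]
opening: 0.0141
grasp_force: 60.0
```

```bash
python3 to.py 0.4882 0.0994 0.11 1.44
```

```text
t 20.15 turn -0.0006 then dxyz [0.0036 0.     0.0247] tilt [-0.0037 -0.0007] j6~ 0.33
```

Scaled: 0.02 m is 0.4, 0.007 m is 0.14.

>>> {"method": "move_tool", "body": {
  "moves": [
    {"x": 0.072, "z": 0.4, "aperture": 0.01},
    {"z": 0.14, "aperture": 0.01},
    {"aperture": 0.01},
    {"aperture": 0.01},
    {"aperture": 0.01}
  ]
}}

```text
t: 20.65
tool_pos: [0.4901, 0.1, 0.1101]
orientation: [0.0, 0.752, 0.659, 0.001]
force: [0.5, -0.3, -0.6]
opening: 0.0145
grasp_force: 60.0
```

```bash
python3 to.py 0.4882 0.0994 0.108 1.44
```

Run:
```python
from h import *
im,d=read_camera("wrist"); a=cv2.resize(im[180:340,240:400],None,fx=2.5,fy=2.5)
im2,_=read_camera("side"); b=cv2.resize(im2[240:340,310:410],(400,400))
cv2.imwrite("pics/w4.png",np.hstack([a,b]))
```

```text
t 20.65 turn -0.0004 then dxyz [-0.0008 -0.0019  0.0021] tilt [0.0015 0.0002] j6~ 0.33
```

View pics/w4.png

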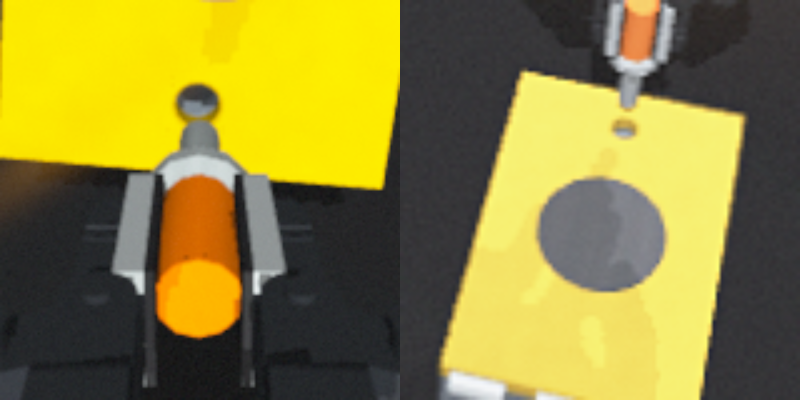

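In the left half (wrist), the pin tip is at (200,122) in line with the hole at (198,102). In the right half (side), the tip is at (628,105) above the hole at (624,128). I'll compute the residual from both.

Create res.py:
```python
from h import *
np.set_printoptions(precision=4,suppress=True)
T=tool(); im,_=read_camera("wrist"); C=c2w("wrist",T); m=camera_model("wrist"); cv2.imwrite("pics/w5.png",im)
iC=np.linalg.inv(C)
def proj(p,name="wrist",iC=iC):
    m=camera_model(name); M=iC if name=="wrist" else np.array(m["world_to_cam"])
    return cv2.projectPoints(np.array([p],float),cv2.Rodrigues(M[:3,:3])[0],M[:3,3],np.array(m["mtx"]),np.array(m["D"]))[0][0,0]
tip=T[2,3]-.0416; ax=lambda z:T[:3,3]-T[:3,2]*((z-T[2,3])/-T[2,2])*-1 if 0 else T[:3,3]+T[:3,2]*((z-T[2,3])/T[2,2])
print("TCP",T[:3,3],"tip z",tip)
for z in [tip,tip+.005,tip+.01,tip+.015,.051]: print("axis model px",z,proj(ax(z)))
S=cv2.cvtColor(im,cv2.COLOR_BGR2HSV); M=~((S[...,0]>20)&(S[...,0]<35)&(S[...,1]>130))
for v in range(210,246):
    c=np.where(M[v,305:335])[0]+305
    if len(c): print(v,c.min(),c.max(),(c.min()+c.max())/2,len(c))
s,_=read_camera("side"); cv2.imwrite("pics/s5.png",s)
print("side model tip",proj(ax(tip),"side"),"axis@.051",proj(ax(.051),"side"))
S=cv2.cvtColor(s,cv2.COLOR_BGR2HSV); M=~((S[...,0]>20)&(S[...,0]<35)&(S[...,1]>90))
for v in range(257,277):
    c=np.where(M[v,355:378])[0]+355
    if len(c): print("s",v,c.min(),c.max(),(c.min()+c.max())/2,len(c))
```

```bash
python3 res.py
```

```text
TCP [0.4901 0.1001 0.1101] tip z 0.06846840542064611
axis model px 0.06846840542064611 [320.3454 231.3969]
axis model px 0.07346840542064612 [320.3779 234.5908]
axis model px 0.0784684054206461 [320.4121 237.9434]
axis model px 0.08346840542064611 [320.448  241.4668]
axis model px 0.051 [320.2428 221.3344]
214 318 320 319.0 3
215 315 322 318.5 8
216 314 324 319.0 11
217 313 325 319.0 13
218 312 326 319.0 15
219 311 326 318.5 16
220 311 326 318.5 16
221 311 326 318.5 16
222 312 326 319.0 15
223 312 325 318.5 14
224 313 324 318.5 12
225 314 323 318.5 10
226 316 321 318.5 6
228 317 322 319.5 6
229 315 323 319.0 9
230 315 324 319.5 10
231 314 325 319.5 12
232 313 326 319.5 14
233 313 326 319.5 14
234 313 326 319.5 14
235 313 326 319.5 14
236 312 326 319.0 15
237 312 327 319.5 16
238 312 327 319.5 16
239 312 327 319.5 16
240 311 328 319.5 18
241 308 330 319.0 23
242 307 331 319.0 25
243 306 332 319.0 27
244 305 333 319.0 29
245 305 334 319.5 30
side model tip [366.7836 264.8438] axis@.051 [365.9299 270.6079]
s 257 355 377 366.0 23
s 258 355 377 366.0 23
s 259 355 377 366.0 23
s 260 356 377 366.5 22
s 261 361 377 369.0 17
s 262 364 377 370.5 14
s 263 365 377 371.0 12
s 264 365 377 371.0 7
s 265 365 368 366.5 4
s 266 365 368 366.5 4
s 272 364 367 365.5 4
s 273 364 368 366.0 5
```

Careful with the scale: shifts go in shares of 50 mm and turns go in shares of 2 pi rad. That gives: 0.008 m is 0.16, 0.004 m is 0.08.

>>> {"method": "move_tool", "body": {
  "moves": [
    {"y": -0.012, "aperture": 0.01},
    {"z": 0.16, "aperture": 0.01},
    {"z": 0.16, "aperture": 0.01},
    {"z": 0.08, "aperture": 0.01},
    {"aperture": 0.01},
    {"aperture": 0.01},
    {"aperture": 0.01}
  ]
}}

```text
t: 21.55
tool_pos: [0.4887, 0.1001, 0.0892]
orientation: [-0.0, 0.752, 0.659, -0.0]
force: [-0.1, -0.7, 0.1]
opening: 0.0142
grasp_force: 60.0
```

Scaled: 0.003 m is 0.06.

>>> {"method": "move_tool", "body": {
  "moves": [
    {"z": 0.06, "aperture": 0.01},
    {"z": 0.06, "aperture": 0.01},
    {"z": 0.06, "aperture": 0.01},
    {"aperture": 0.01},
    {"aperture": 0.01}
  ]
}}

```text
t: 22.05
tool_pos: [0.4887, 0.1001, 0.08]
orientation: [-0.0, 0.752, 0.659, -0.0]
force: [0.1, -0.3, -0.5]
opening: 0.0141
grasp_force: 60.0
```

>>> {"method": "move_tool", "body": {
  "moves": [
    {"z": 0.06, "aperture": 0.01},
    {"z": 0.06, "aperture": 0.01},
    {"aperture": 0.01},
    {"aperture": 0.01}
  ]
}}

```text
t: 22.45
tool_pos: [0.4887, 0.1001, 0.074]
orientation: [-0.0, 0.752, 0.659, -0.0]
force: [-0.2, -0.4, -1.1]
opening: 0.0143
grasp_force: 60.0
```

Scaled: 0.002 m is 0.04.

>>> {"method": "move_tool", "body": {
  "moves": [
    {"z": 0.04, "aperture": 0.01},
    {"z": 0.04, "aperture": 0.01},
    {"z": 0.04, "aperture": 0.01},
    {"aperture": 0.01},
    {"aperture": 0.01}
  ]
}}

```text
t: 22.95
tool_pos: [0.4887, 0.1001, 0.0681]
orientation: [-0.0, 0.752, 0.659, -0.0]
force: [0.4, 0.3, 0.9]
opening: 0.014
grasp_force: 60.0
```

The tip is in the lower hole without force. I'll keep going.

Scaled: 0.003 m is 0.06.

>>> {"method": "move_tool", "body": {
  "moves": [
    {"z": 0.06, "aperture": 0.01},
    {"z": 0.06, "aperture": 0.01},
    {"z": 0.06, "aperture": 0.01},
    {"aperture": 0.01},
    {"aperture": 0.01}
  ]
}}

```text
t: 23.45
tool_pos: [0.4887, 0.1, 0.0589]
orientation: [0.0, 0.752, 0.659, -0.0]
force: [1.2, -1.6, -1.3]
opening: 0.0144
grasp_force: 60.1
```

>>> {"method": "move_tool", "body": {
  "moves": [
    {"z": 0.04, "aperture": 0.01},
    {"z": 0.04, "aperture": 0.01},
    {"z": 0.04, "aperture": 0.01},
    {"aperture": 0.01},
    {"aperture": 0.01}
  ]
}}

```text
t: 23.95
tool_pos: [0.4889, 0.1001, 0.053]
orientation: [0.0, 0.752, 0.659, 0.0]
force: [0.9, -2.4, -0.4]
opening: 0.0144
grasp_force: 60.2
```

Scaled: 0.002 m is 0.04.

>>> {"method": "move_tool", "body": {
  "moves": [
    {"z": 0.04, "aperture": 0.01},
    {"z": 0.04, "aperture": 0.01},
    {"aperture": 0.01},
    {"aperture": 0.01}
  ]
}}

```text
t: 24.35
tool_pos: [0.4889, 0.1001, 0.049]
orientation: [0.0, 0.752, 0.659, 0.0]
force: [1.3, -3.2, 0.8]
opening: 0.0144
grasp_force: 60.3
```

>>> {"method": "move_tool", "body": {
  "moves": [
    {"z": 0.04, "aperture": 0.01},
    {"aperture": 0.01},
    {"aperture": 0.01}
  ]
}}

```text
t: 24.65
tool_pos: [0.4889, 0.1, 0.0475]
orientation: [0.0, 0.752, 0.659, -0.0]
force: [-0.6, -2.8, 5.5]
opening: 0.0142
grasp_force: 60.9
```

>>> {"method": "move_tool", "body": {
  "moves": [
    {"z": 0.02, "aperture": 0.01},
    {"aperture": 0.01},
    {"aperture": 0.01}
  ]
}}

```text
t: 24.95
tool_pos: [0.489, 0.1, 0.0474]
orientation: [0.0, 0.752, 0.659, -0.0]
force: [-4.0, -4.4, 12.1]
opening: 0.0139
grasp_force: 61.5
```

Scaled: 0.0006 m is 0.012.

>>> {"method": "move_tool", "body": {
  "moves": [
    {"z": 0.012, "aperture": 0.01},
    {"aperture": 0.01},
    {"aperture": 0.01},
    {"aperture": 0.01}
  ]
}}

```text
t: 25.35
tool_pos: [0.489, 0.1, 0.0474]
orientation: [0.0, 0.752, 0.659, -0.0]
force: [-5.9, -5.0, 15.8]
opening: 0.0143
grasp_force: 61.9
```

Run:
```python
from h import *
np.set_printoptions(precision=4,suppress=True)
im,d=read_camera("side"); P=cloud("side",d,c2w("side")); S=cv2.cvtColor(im,cv2.COLOR_BGR2HSV)
M=(S[...,0]>20)&(S[...,0]<35)&(S[...,1]>90)&(d>0)&(P[...,1]>.05)&(P[...,2]>.02)&(P[...,2]<.07); Q=P[M]; c=Q.mean(0); n=np.linalg.svd(Q-c,full_matrices=False)[2][2]
print("lid",len(Q),"tilt",np.arccos(abs(n[2])),c,"far end z",np.median(Q[Q[:,1]<.11][:,2]),"hinge z",np.median(Q[Q[:,1]>.2][:,2]))
a=cv2.resize(im[150:350,250:420],None,fx=2,fy=2); s,_=read_camera("scene"); b=cv2.resize(s[100:300,130:530],(800,400)) 
cv2.imwrite("pics/f.png",np.hstack([a[:400],cv2.resize(b,(460,400))])); print(ctrl.get_state()["force"])
```

```text
lid 3584 tilt 0.0008971934179456408 [0.5055 0.1718 0.039 ] far end z 0.03880654986523918 hinge z 0.03902900396205344
[-5.3265 -4.5937 15.8013]
```

View pics/f.png

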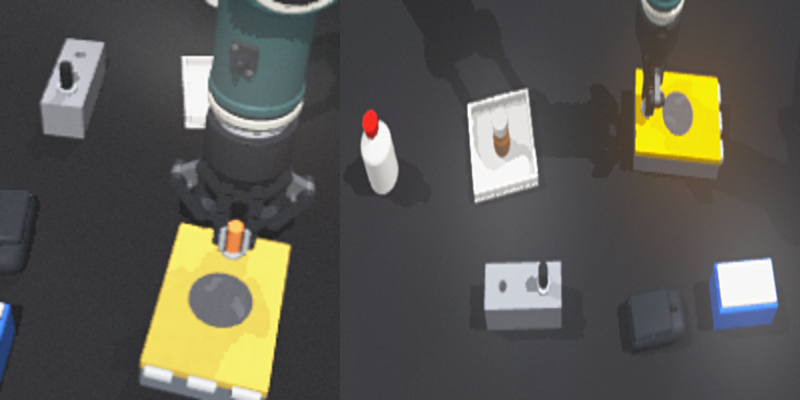

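The lid is shut flat (tilt 0.001) with the pin gripped at (235,238). The jar stands upright in the tray at (502,130). The spare, flask, mouse and box are where they were. The push is a steady 16 N, so I'm handing in.

```bash
python3 -c "
from cell import ctrl
print(ctrl.hand_in())"
```

```text
the job is handed in; nothing more can be done
None
```

I handed the job in at about 25 s: the jar stands upright in the tray, and the clamp is fully shut with the orange-knobbed pin through both holes, still gripped and pressed down at about 16 N; the last pictures show the spare pin, box, mouse and flask where they were.

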